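Pack out the slack in a deck nest and hold the wedge tight

TASK

The white deep-well block sits loose in the deck nest: pack the gap between it and the near bar until the block is pressed home against the far stop. Stand an orange spacer against the bar (the one with the narrow tab first; add the other beside it if one is not enough for the green wedge to tighten), then push the wedge down, thin edge first and straight face to the spacers, between them and the block until you feel it go tight under firm hand pressure, and finish with the gripper still holding the wedge tight in place. Leave a spare spacer in its stand and do not disturb the other things on the bench.

Things in the scene. Friction and masses are not known exactly. Their poses are not given: they have to be found in the camera images.
- deck: dark metal deck nest fixed to the bench, plate 185 (x) x 150 (y) mm; origin under the plate on the bench; its top, on which the block stands, is 12 mm above. Its x axis runs from the near bar to the far stop; side lips at y = +-70 mm are 6 mm high. Everything in the nest is in line with the deck's axes
- stop_face (a point): middle of the foot of the upright face of the tall (56 mm) aluminium far stop, on the deck's top; the face looks along the deck's -x; fixed on the deck
- bar_face (a point): middle of the foot of the upright face of the aluminium near bar, on the deck's top; the face looks along the deck's +x, is 120 mm wide and 64 mm high; the bar is clamped and does not move, but where it is clamped differs from run to run. The distance from bar_face to stop_face along the deck's x, less the block's 86 mm, is the gap to be packed (27 to 46 mm)
- bar: the near bar itself, origin at bar_face
- stop: the far stop itself; its origin is the deck's origin
- wellblock_center (a point): centre of the loose white deep-well block, 86 (x) x 127 (y) x 44 (z) mm, 0.3 kg; at the start it stands 1 to 3 mm short of the far stop and slides easily (slick plastic, friction about 0.2 on deck and wedge)
- wellblock: the same block, origin at the centre of its underside
- stand: grey spacer stand fixed to the bench, 150 (x) x 76 (y) x 26 mm, origin centre of its underside; three slots across it at x = -45, 0 (spacers) and +45 mm (wedge), 20 mm deep, floor 6 mm above the bench; spacers and wedge lift straight up, with 1 to 3 mm of play
- spacer_a_center (a point): centre of an orange flat spacer, 12 mm thick (its x), 104 mm high (z): the lower 64 mm is a plate 60 mm wide (y), the upper 40 mm a narrow tab 24 mm wide and 8 mm thick (2 mm back from either face), to be pinched across that width (along y). Centre is 52 mm above its foot. 40 g. Stands by itself if let go upright
- spacer_a: the same spacer, origin at the centre of its foot
- spacer_b_center (a point): centre of the second orange spacer, same as spacer_a but with a wide tab, 42 mm (y), so that fingers pinching it straddle the tab of a spacer_a standing beside it
- spacer_b: the same spacer, origin at the centre of its foot
- wedge_center (a point): centre (53 mm above the foot) of the green wedge, 27 (x) x 44 (y) x 106 mm (z), 60 g. Its -x face is upright and straight, 13.5 mm from the centre; its +x face slopes: 4 mm thick at the foot (all on the -x side), growing 0.5 mm per mm to 27 mm at 46 mm up; above that a straight head 60 mm high, pinched across its 44 mm (along y)
- wedge: the same wedge, origin under the middle of its head at foot level. The slope meets the top edge of the 44 mm high block: in a free width w beside the spacers it goes tight with its foot about 44 - (w - 4)/0.5 mm above the deck (mm), so it suits widths of 9 to 25 mm: one spacer for gaps up to about 35 mm, two above. A push of about 10 N makes it tight
- timer: bystander: white kitchen-type timer, 66 x 66 x 16 mm, loose, origin under its centre
- tape_roll_0: bystander: green tape roll, 64 mm across, 19 mm high, loose, origin under its centre
- marker_black: bystander: black marker lying, 126 mm long, loose, origin under its centre
- scissors: bystander: orange-handled scissors lying, 198 mm long, loose, origin under its centre
There are look-alikes about, which are no part of the job. Leave any blue or turquoise look-alike of the spacer_a alone.

How it is judged:
By the outcome, as a careful person would: the job done as asked, in the order asked, and still so for the second after the job is handed in, while the arm keeps its last pose, push and grip.
It also fails if it takes over 67 s, if anything falls off the work surface, if the arm or the gripper's body presses on something with over 40 N, if the wrist force passes 120 N, or if a joint passes its speed limit or range.

ROBOT

A 6-joint arm with a two-finger parallel gripper is mounted at the origin on a cart in front of the work surface, level with it; the furniture and walls round the work are solid. World frame = base frame: x ahead of the robot, y to its left, z up, the work surface at z = 0. Lengths are in m, angles in degrees, forces in N, time in s.
With the tool pointing down it reaches from about 0.3 to 0.825 m from the base axis. Payload 5.4 kg.
Tool frame: the origin (TCP) lies at the centre of the arm's flange, where the gripper is bolted on; the fingertips stand robot.tip_extent ahead of it and the grasp point (between the pads) lies 171 mm ahead of it (robot.tip_extent is the distance from the TCP to the fingertips, in m); z points along the fingers, y is the line along which they close (so a half turn about z gives the same grasp; the last joint's range is limited). The gripper opens to 92 mm and grips with 3 to 60 N. Pads are 20 mm wide; open, the fingers measure 128 mm over their backs; the gripper's body (75 mm by 189 mm) begins 69 mm behind the grasp point.
Start: joints at [-84.402, 9.076, 91.501, -0, 79.423, -12.038], TCP at [0.174, -0.548, 0.405] pointing down, gripper open.
Joint ranges: [-166.64, 166.64], [-54.1, 131.32], [10.49, 154.53], [-73.88, 253.88], [9.74, 151.15], [-171.62, 171.62]. Speed limits (degrees/s): [147.25, 147.25, 180, 180, 180, 180].

INTERFACE

Orientations are given as [roll, pitch, yaw] about the fixed x, y, z axes, in that order (R = Rz(yaw) Ry(pitch) Rx(roll)).
In Python, from workcell import robot gives the robot as it stands. The module is installed in compiled form; this text tells all that it offers.
- The arm moves only by the tool drive_tool, never from a script. Its argument "plan" is a list of rows, each a list of 7 numbers: the turn, a rotation vector about the world's x, y, z in degrees, then the shift along the world's x, y, z in cm, then the closure, from 0 (fully open) to 1 (shut). In form: [[wx, wy, wz, dx, dy, dz, fingers], ...]. A call has 1 to 20 rows; each row shifts and turns the commanded pose from where the row before left it; what a row does not reach is not made up. A row lasts 1/12 s, in which the tool goes at most 41.7 mm and 7.16 degrees, less where a joint would pass 70% of its speed; a pose out of reach is approached as far as the arm can. A call is refused whole if a number of a shift passes 4.17 or a number of a turn 7.16, either way. A call with a gripper value outside its range is refused whole. The fingers move at their own pace and stop on an object; the grip force is fixed at half the most. Time passes only in rows, so rows that do not move let the fingers close. It gives the time, the measured TCP pose, the force, the opening and the grip force at its end, in the units of the state.
- robot.read_state(): the state, without advancing time (a new reading comes with each control period).
- robot.snapshot(name): name is "scene" or "side" or "wrist"; returns (picture, depth): 420x560x3 uint8, red, green, blue; 420x560 float32, m along the optical axis (not along the pixel's ray), 0 where there is no reading.
- robot.camera_info(name): a dict with "mtx" (3x3 intrinsics, pixels), "world_from_camera" (4x4, takes a point from camera to world coordinates). Camera axes: x right, y down, z forward; pixel columns grow to the right and rows downward; lengths in m; the calibration is good to about 2 mm. A picture is of the moment at which its call begins: read the wrist's pose just before it. camera_info takes no time and is no camera call; for the wrist camera it gives the pose at the moment of the call.
- robot.hand_in(): hands the job in; it is judged then, once.
The state is a dict: "clock": time; "q": joint angles; "qvel": joint speeds; "tau": joint torques, N m; "tool_pos": TCP position; "tcp_rot": TCP orientation; "ft_force": force on the tool from outside, world axes, zero at the start; "moment": the same for the moment, N m; "opening": opening from 0.0 (shut) to 1.0 (fully open); "gripper_force": force on a finger pad.
Only numpy, scipy, OpenCV 4.12 (cv2) and the standard library are available. Lean on these libraries where they do the work, as an engineer would, in place of code of your own. Each camera call takes 0.05 s, during which the arm holds its last target. There are 200 camera calls.

## Working session

There is one attempt and no reset: what is moved stays moved. The work goes in short steps, Python scripts to look and compute and a tool call to move; the robot and the scene stay as the last step left them, time stands still between calls to the robot, and variables do not carry over. Pictures are saved under pics/ and viewed, at most 10 in all, crops included, and the job is handed in when it is done.

Besides the shell and the picture viewer there is one more tool, called after ">>>" as a command line: name --pt "numbers of a row" for each row, then --argument value for the rest. drive_tool: Moves the arm, as the interface text tells. Its arguments: {"type":"object","properties":{"plan":{"type":"array"}},"required":["plan"]}

```bash
ls; mkdir -p pics
python3 - <<'E'
from workcell import robot
import cv2,numpy as np
print(robot.read_state(), robot.tip_extent)
for n in ("scene","side"):
    p,d=robot.snapshot(n); np.savez(f"pics/{n}0.npz",p=p,d=d); cv2.imwrite(f"pics/{n}0.png",p[:,:,::-1])
    c=robot.camera_info(n); print(n,np.round(c["mtx"],1).tolist(),np.round(c["world_from_camera"],4).tolist(),(d>0).mean())
E
```

```text
pics
{'clock': 0.0, 'q': array([-8.44024393e+01,  9.11133038e+00,  9.15703129e+01,  6.90964887e-04,
        7.94226170e+01, -1.20374430e+01]), 'qvel': array([ 0.0178594 ,  0.00943972, -0.09858466,  0.01142941,  0.08893818,
       -0.05265724]), 'tau': array([-1.07606284e-03, -3.85567617e+01, -3.22115600e+01,  6.99979579e-02,
        3.80071288e-02, -1.37627180e-04]), 'tool_pos': array([ 0.1741556 , -0.5477065 ,  0.40374781]), 'tcp_rot': array([-1.79898174e+02, -2.24076129e-02,  1.76348563e+01]), 'ft_force': array([-0.91799666,  0.22036202, -0.37720673]), 'moment': array([0.01562533, 0.00715754, 0.0487355 ]), 'gripper_force': 0.0, 'opening': 1.0022741614462078} 0.1901
scene [[522.9, 0.0, 285.9], [0.0, 522.9, 214.2], [0.0, 0.0, 1.0]] [[0.859, -0.3745, 0.3491, 0.0614], [-0.5116, -0.6038, 0.6113, -0.8642], [-0.0181, -0.7037, -0.7102, 1.069], [0.0, 0.0, 0.0, 1.0]] 0.9957695578231293
side [[512.9, 0.0, 279.8], [0.0, 512.9, 213.8], [0.0, 0.0, 1.0]] [[0.9712, -0.1412, 0.192, 0.2716], [-0.2382, -0.6023, 0.7619, -1.1847], [0.0081, -0.7857, -0.6185, 0.9778], [0.0, 0.0, 0.0, 1.0]] 0.9959311224489796
```

View pics/scene0.png

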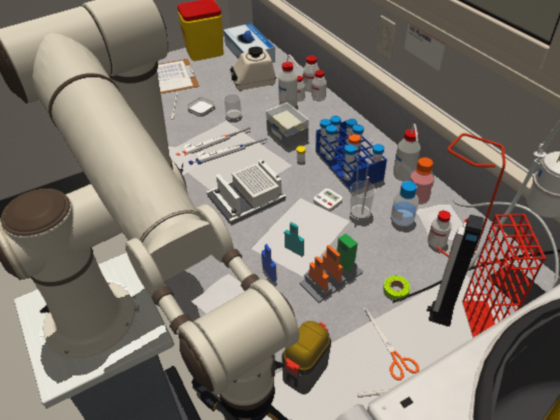

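View pics/side0.png

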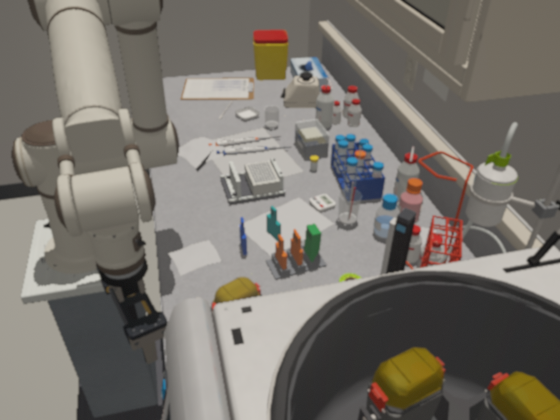

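The deck nest with the white block is at scene (247,190), with the bar on its left. The stand with two orange spacers and the green wedge is at (330,268), and the turquoise and blue look-alikes are at (294,237) and (268,262). Next come coarse positions from depth.

```bash
cat > h.py <<'E'
import numpy as np,cv2
from workcell import robot
def cloud(d,ci):
    K=ci["mtx"];T=np.array(ci["world_from_camera"]);v,u=np.mgrid[:d.shape[0],:d.shape[1]]
    P=np.stack([(u-K[0,2])/K[0,0]*d,(v-K[1,2])/K[1,1]*d,d],-1)
    return P@T[:3,:3].T+T[:3,3]
def ray(uv,ci,z):
    K=ci["mtx"];T=np.array(ci["world_from_camera"])
    r=T[:3,:3]@np.array([(uv[0]-K[0,2])/K[0,0],(uv[1]-K[1,2])/K[1,1],1]);return T[:3,3]+r*(z-T[2,3])/r[2]
E
python3 - <<'E'
from h import *
for n,pts in (("scene",[(247,190),(225,195),(268,175),(318,272),(333,260),(347,250),(294,237),(268,262),(397,287),(327,199)]),("side",[(262,178),(233,184),(281,255),(296,247),(313,240),(273,222),(243,236)])):
    f=np.load(f"pics/{n}0.npz");P=cloud(f["d"],robot.camera_info(n))
    for u,v in pts: print(n,u,v,P[v,u].round(3))
E
```

```text
scene 247 190 [0.515 0.151 0.055]
scene 225 195 [0.456 0.177 0.043]
scene 268 175 [0.598 0.176 0.055]
scene 318 272 [ 0.517 -0.216  0.072]
scene 333 260 [ 0.563 -0.212  0.084]
scene 347 250 [ 0.602 -0.213  0.098]
scene 294 237 [ 0.53  -0.082  0.064]
scene 268 262 [ 0.432 -0.12   0.065]
scene 397 287 [ 0.692 -0.314  0.001]
scene 327 199 [0.711 0.03  0.019]
side 262 178 [0.546 0.141 0.058]
side 233 184 [0.456 0.169 0.029]
side 281 255 [ 0.516 -0.231  0.066]
side 296 247 [ 0.562 -0.213  0.069]
side 313 240 [ 0.606 -0.22   0.091]
side 273 222 [ 0.529 -0.087  0.061]
side 243 236 [ 0.434 -0.133  0.065]
```

>>> drive_tool --pt "0 0 -1.4 2.6 2.9 0.2 0" --pt "0 0 -1.4 2.6 2.9 0.2 0" --pt "0 0 -1.4 2.6 2.9 0.2 0" --pt "0 0 -1.4 2.6 2.9 0.2 0" --pt "0 0 -1.4 2.6 2.9 0.2 0" --pt "0 0 -1.4 2.6 2.9 0.2 0" --pt "0 0 -1.4 2.6 2.9 0.2 0" --pt "0 0 -1.4 2.6 2.9 0.2 0" --pt "0 0 -1.4 2.6 2.9 0.2 0" --pt "0 0 -1.4 2.6 2.9 0.2 0" --pt "0 0 -1.4 2.6 2.9 0.2 0" --pt "0 0 -1.4 2.6 2.9 0.2 0" --pt "0 0 0 0 0 0 0" --pt "0 0 0 0 0 0 0"

```text
clock: 1.27
tool_pos: [0.4869, -0.1985, 0.4283]
tcp_rot: [-180.0, 0.0, 1.1]
ft_force: [0.2, 0.2, 0.0]
opening: 1.003
gripper_force: 0.0
```

```bash
cat >> h.py <<'E'
def snap(n,tag):
    ci=robot.camera_info(n);p,d=robot.snapshot(n);np.savez(f"pics/{tag}.npz",p=p,d=d,mtx=ci["mtx"],world_from_camera=ci["world_from_camera"]);cv2.imwrite(f"pics/{tag}.png",p[:,:,::-1]);return p,d,ci
E
python3 - <<'E'
from h import *
p,d,ci=snap("wrist","w1")
print(robot.read_state()["tool_pos"],robot.read_state()["tcp_rot"],robot.read_state()["clock"]);print(np.round(ci["mtx"],1),np.round(ci["world_from_camera"],4))
E
```

```text
[ 0.48616514 -0.19967965  0.42819158] [-1.79994561e+02  6.87754256e-02  9.39487465e-01] 1.3167
[[328.3   0.  274.7]
 [  0.  328.3 211. ]
 [  0.    0.    1. ]] [[ 1.720e-02 -9.622e-01 -2.718e-01  5.630e-01]
 [-9.999e-01 -1.660e-02 -4.500e-03 -1.977e-01]
 [-2.000e-04  2.718e-01 -9.624e-01  4.073e-01]
 [ 0.000e+00  0.000e+00  0.000e+00  1.000e+00]]
```

View pics/w1.png

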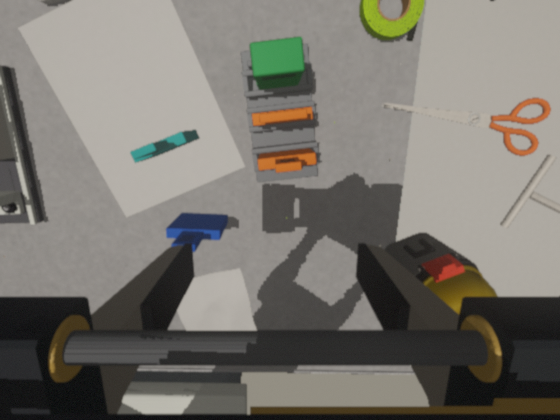

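The wrist view shows the green wedge at (277,60), the wide-tab spacer at (282,117) and the narrow-tab spacer at (287,160), all roughly aligned with the image.

```bash
cat >> h.py <<'E'
def load(t):
    f=np.load(f"pics/{t}.npz");return f["p"],f["d"],{k:f[k] for k in("mtx","world_from_camera")}
def mask(p,h0,h1):
    h=cv2.cvtColor(p,cv2.COLOR_RGB2HSV);return (h[...,0]>=h0)&(h[...,0]<=h1)&(h[...,1]>150)&(h[...,2]>60)
def tops(t,zmin,zmax,z):
    # top faces: mask+depth, min-area rect cast to plane z
    p,d,ci=load(t);P=cloud(d,ci);out=[]
    for nm,h0,h1 in(("orange",3,17),("green",45,80)):
        m=mask(p,h0,h1)&(P[...,2]>zmin)&(P[...,2]<zmax)
        n,l,s,c=cv2.connectedComponentsWithStats(m.astype(np.uint8))
        for i in range(1,n):
            if s[i,4]<40: continue
            q=np.argwhere(l==i)[:,::-1]
            W=np.array([ray(u,ci,z[nm]) for u in q])[:,:2].astype(np.float32)
            r=cv2.minAreaRect(W*1000);print(nm,s[i].tolist(),"rect",np.round(r[0],1),np.round(r[1],1),round(r[2],1),"z med",np.median(P[l==i][:,2]).round(4))
E
python3 - <<'E'
from h import *
tops("w1",.09,.13,{"orange":.11,"green":.112})
tops("w1",.058,.078,{"orange":.07,"green":.07})
p,d,ci=load("w1");P=cloud(d,ci);print(P[115,282],P[163,287],P[160,265],P[57,277])
# stand top outline
m=((P[...,2]>.018)&(P[...,2]<.034)&(abs(P[...,1]+.215)<.06)&(abs(P[...,0]-.56)<.12)).astype(np.uint8)
W=P[m>0][:,:2];print(cv2.minAreaRect((W*1000).astype(np.float32)),np.percentile(W,[1,99],axis=0),np.median(P[m>0][:,2]))
E
```

```text
orange [259, 108, 48, 15, 462] rect [ 565.6 -204.5] [ 8.1 41.4] 7.4 z med 0.1088
orange [275, 159, 27, 13, 266] rect [ 522.4 -210.3] [ 9.8 23.6] 7.7 z med 0.1087
orange [423, 255, 43, 28, 709] rect [ 423.3 -368. ] [25.8 36.8] 24.7 z med 0.1135
orange [252, 107, 61, 18, 218] rect [ 565.5 -204.9] [11.3 59. ] 7.5 z med 0.0688
orange [258, 151, 58, 19, 508] rect [ 521.9 -210.5] [13.  58.9] 7.6 z med 0.0688
[ 0.56581492 -0.20401321  0.10997242] [ 0.52407087 -0.20955715  0.10852787] [ 0.52159214 -0.18847069  0.06891066] [ 0.61179183 -0.19877838  0.11123173]
((563.8630981445312, -204.87930297851562), (112.68714904785156, 76.12763214111328), 7.248844146728516) [[ 0.50691847 -0.24692841]
 [ 0.61875365 -0.16259392]] 0.024746310601000576
```

>>> drive_tool --pt "0 0 0 -0.3 3.9 0 0" --pt "0 0 0 -0.3 3.9 0 0" --pt "0 0 0 -0.3 3.9 0 0" --pt "0 0 0 -0.3 3.9 0 0" --pt "0 0 0 -0.3 3.9 0 0" --pt "0 0 0 -0.3 3.9 0 0" --pt "0 0 0 -0.3 3.9 0 0" --pt "0 0 0 -0.3 3.9 0 0" --pt "0 0 0 -0.3 3.9 0 0" --pt "0 0 0 0 0 0 0" --pt "0 0 0 0 0 0 0"

```text
clock: 2.23
tool_pos: [0.4589, 0.151, 0.4284]
tcp_rot: [180.0, 0.0, 0.9]
ft_force: [0.1, -0.6, 0.1]
opening: 1.002
gripper_force: 0.0
```

Run:
```python
from h import *
p,d,ci=snap("wrist","w2");P=cloud(d,ci);np.save("pics/P2.npy",P)
for lo,hi in((.002,.02),(.05,.062),(.064,.071),(.073,.08)):
    m=((P[...,2]>lo)&(P[...,2]<hi)&(abs(P[...,0]-.52)<.16)&(abs(P[...,1]-.15)<.13)).astype(np.uint8)
    n,l,s,c=cv2.connectedComponentsWithStats(m)
    for i in range(1,n):
        if s[i,4]>200:
            Q=P[l==i]*1000;print(lo,s[i].tolist(),cv2.minAreaRect(Q[:,:2].astype(np.float32)),np.median(Q[:,2]))
p,d,c1=load("w1");h=cv2.cvtColor(p,cv2.COLOR_RGB2HSV);print(h[57,277])
```

```text
0.002 [191, 43, 127, 167, 6227] ((519.4855346679688, 177.02232360839844), (184.812744140625, 150.292236328125), 2.3053224086761475) 11.224349254268517
0.05 [184, 49, 128, 96, 11254] ((553.7979125976562, 177.68760681152344), (87.8568344116211, 126.97850799560547), 2.2638497352600098) 54.97747864633246
0.05 [198, 178, 110, 5, 218] ((470.00927734375, 174.69598388671875), (0.6670734882354736, 117.78720092773438), 2.269993305206299) 56.24957160708299
0.064 [187, 33, 117, 19, 1896] ((604.0771484375, 180.4159393310547), (14.425627708435059, 109.686279296875), 2.3050122261047363) 66.8740198101884
0.073 [194, 182, 115, 15, 1285] ((464.1761779785156, 174.95452880859375), (12.498364448547363, 118.36659240722656), 2.276231050491333) 74.83587107129608
[ 67 141 150]
```

View pics/w2.png

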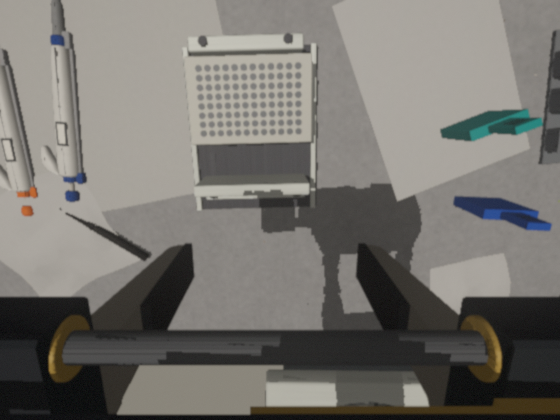

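Deck: centre (519.5,177.0) mm, yaw 2.3°. The bar is at rows 182-197, the block at rows 52-140 and the stop at rows 35-50. Next I measure the gap precisely in the deck frame.

Run:
```python
from h import *
P=np.load("pics/P2.npy")*1000
a=np.radians(2.3);R=np.array([[np.cos(a),np.sin(a)],[-np.sin(a),np.cos(a)]])
Q=P.copy();Q[...,:2]=(P[...,:2]-[519.5,177.0])@R.T
x,y,z=Q[...,0],Q[...,1],Q[...,2];c=abs(y)<40
for lo,hi in((20,35),(35,50),(50,70)):
    m=c&(z>lo)&(z<hi)&(x<-30);print("barface",lo,np.percentile(x[m],[5,50,95]),m.sum())
m=c&(z>73)&(z<80)&(x<0);print("bar top",np.percentile(x[m],[0,1,50,99,100]))
m=c&(z>54)&(z<58)&(x>-30);print("block top",np.percentile(x[m],[0,1,50,99,100]))
m=(z>54)&(z<58)&(abs(x)<60);print("block y",np.percentile(y[m],[0,1,50,99,100]))
m=c&(z>64)&(z<72)&(x>40);print("stop top",np.percentile(x[m],[0,1,50,99,100]))
m=(z>73)&(z<80)&(x<0);print("bar y",np.percentile(y[m],[0,1,99,100]))
# per-column row profile of x,z
for u in (230,260,290):
  print(u,[(v,round(x[v,u],1),round(z[v,u],1)) for v in list(range(36,60,1))])
# image-based edges: gray profile
p,d,ci=load("w2");g=cv2.cvtColor(p,cv2.COLOR_RGB2GRAY)
print([(v,int(g[v,222:290].mean())) for v in range(34,60)],[(v,int(g[v,222:290].mean())) for v in range(134,200)])
```

```text
barface 20 [-74.44071064 -49.51867478 -49.29771226] 156
barface 35 [-49.7837336  -49.50374006 -49.26903433] 161
barface 50 [-49.77349661 -49.52896327 -49.32251105] 252
bar top [-61.60616071 -61.17549237 -55.09604432 -49.42551644 -49.22678892]
block top [-9.49850342 -8.419227   35.8328572  76.11374086 78.15018108]
block y [-276.65398893  -76.7493203    -1.85526471   61.02449199   62.60607492]
stop top [77.43151331 77.63940873 84.25442263 91.46109779 91.85836021]
bar y [-292.9998478  -283.31227818   57.93998302   59.36160826]
230 [(36, np.float64(89.6), np.float64(67.6)), (37, np.float64(88.9), np.float64(67.1)), (38, np.float64(88.0), np.float64(67.1)), (39, np.float64(87.3), np.float64(66.5)), (40, np.float64(86.3), np.float64(67.0)), (41, np.float64(85.3), np.float64(68.1)), (42, np.float64(84.6), np.float64(67.4)), (43, np.float64(83.9), np.float64(66.3)), (44, np.float64(82.6), np.float64(68.6)), (45, np.float64(82.2), np.float64(66.3)), (46, np.float64(81.2), np.float64(67.0)), (47, np.float64(80.3), np.float64(67.3)), (48, np.float64(79.5), np.float64(66.8)), (49, np.float64(78.
[... 2806 characters left out ...]
8, 175), (139, 175), (140, 174), (141, 169), (142, 151), (143, 113), (144, 82), (145, 76), (146, 80), (147, 82), (148, 82), (149, 82), (150, 83), (151, 82), (152, 82), (153, 82), (154, 82), (155, 82), (156, 82), (157, 82), (158, 82), (159, 82), (160, 82), (161, 82), (162, 82), (163, 82), (164, 82), (165, 81), (166, 82), (167, 81), (168, 81), (169, 81), (170, 81), (171, 81), (172, 81), (173, 82), (174, 85), (175, 88), (176, 90), (177, 91), (178, 91), (179, 92), (180, 92), (181, 93), (182, 94), (183, 107), (184, 137), (185, 167), (186, 180), (187, 183), (188, 182), (189, 175), (190, 162), (191, 146), (192, 134), (193, 128), (194, 126), (195, 128), (196, 133), (197, 127), (198, 104), (199, 77)]
```

>>> drive_tool --pt "0 0 0.66 0.63 -3.61 -0.98 0" --pt "0 0 0.66 0.63 -3.61 -0.98 0" --pt "0 0 0.66 0.63 -3.61 -0.98 0" --pt "0 0 0.66 0.63 -3.61 -0.98 0" --pt "0 0 0.66 0.63 -3.61 -0.98 0" --pt "0 0 0.66 0.63 -3.61 -0.98 0" --pt "0 0 0.66 0.63 -3.61 -0.98 0" --pt "0 0 0.66 0.63 -3.61 -0.98 0" --pt "0 0 0.66 0.63 -3.61 -0.98 0" --pt "0 0 0.66 0.63 -3.61 -0.98 0" --pt "0 0 0 0 0 0 0" --pt "0 0 0 0 0 0 0" --pt "0 0 0 0 0 0 0"

```text
clock: 3.37
tool_pos: [0.5212, -0.2113, 0.3306]
tcp_rot: [-180.0, 0.0, 7.3]
ft_force: [1.0, -0.7, -0.5]
opening: 1.002
gripper_force: 0.0
```

Run:
```python
from h import *
p,d,ci=snap("wrist","w3");s=robot.read_state();print(s["tool_pos"],s["tcp_rot"],s["ft_force"])
tops("w3",.09,.13,{"orange":.11,"green":.112})
p,d,ci=load("w1")
P=cloud(d,ci);h=cv2.cvtColor(p,cv2.COLOR_RGB2HSV)
for t in("w1","w3"):
    p,d,ci=load(t);P=cloud(d,ci);h=cv2.cvtColor(p,cv2.COLOR_RGB2HSV)
    m=(abs(h[...,0].astype(int)-67)<15)&(h[...,1]>100)&(P[...,2]>.1)&(P[...,2]<.12)
    W=np.array([ray(u,ci,.112) for u in np.argwhere(m)[:,::-1]])[:,:2]*1000
    if len(W):print(t,"wedge",cv2.minAreaRect(W.astype(np.float32)),len(W))
```

```text
[ 0.52150808 -0.21039066  0.33098189] [-1.79989903e+02  6.38330749e-04  7.35502915e+00] [0.00344353 1.44925942 0.15723649]
orange [239, 161, 68, 17, 1053] rect [ 567.  -204.6] [ 9.8 41. ] 7.2 z med 0.1088
orange [256, 225, 35, 20, 678] rect [ 525.  -210.1] [13.  22.1] 7.2 z med 0.1082
w1 wedge ((611.315185546875, -198.74766540527344), (26.77787208557129, 43.30625915527344), 7.617197036743164) 1802
w3 wedge ((611.8951416015625, -198.8482208251953), (26.123760223388672, 42.87211608886719), 7.169512748718262) 3705
```

>>> drive_tool --pt "0 0 0 0.1 0 -1.5 0" --pt "0 0 0 0 0 -1.5 0" --pt "0 0 0 0 0 -1.5 0" --pt "0 0 0 0 0 -1.5 0" --pt "0 0 0 0 0 -0.6 0" --pt "0 0 0 0 0 0 0" --pt "0 0 0 0 0 0 1" --pt "0 0 0 0 0 0 1" --pt "0 0 0 0 0 0 1" --pt "0 0 0 0 0 0 1" --pt "0 0 0 0 0 0 1" --pt "0 0 0 0 0 0 1" --pt "0 0 0 0 0 0 1" --pt "0 0 0 0 0 0 1" --pt "0 0 0 0 0 0 1"

```text
clock: 4.67
tool_pos: [0.5232, -0.21, 0.2647]
tcp_rot: [-180.0, 0.0, 7.4]
ft_force: [0.8, -0.0, -0.5]
opening: 0.37
gripper_force: 0.0
```

>>> drive_tool --pt "0 0 0 0 0 0 1" --pt "0 0 0 0 0 0 1" --pt "0 0 0 0 0 0 1" --pt "0 0 0 0 0 0 1" --pt "0 0 0 0 0 0 1" --pt "0 0 0 0 0 0 1"

```text
clock: 5.17
tool_pos: [0.5232, -0.21, 0.2647]
tcp_rot: [-180.0, 0.0, 7.4]
ft_force: [-0.1, 1.0, -0.9]
opening: 0.256
gripper_force: 30.0
```

>>> drive_tool --pt "0 0 0 0 0 2 1" --pt "0 0 0 0 0 4 1" --pt "0 0 0 0 0 4 1" --pt "0 0 0 0 0 2 1" --pt "0 0 -0.51 -0.44 3.85 0 1" --pt "0 0 -0.51 -0.44 3.85 0 1" --pt "0 0 -0.51 -0.44 3.85 0 1" --pt "0 0 -0.51 -0.44 3.85 0 1" --pt "0 0 -0.51 -0.44 3.85 0 1" --pt "0 0 -0.51 -0.44 3.85 0 1" --pt "0 0 -0.51 -0.44 3.85 0 1" --pt "0 0 -0.51 -0.44 3.85 0 1" --pt "0 0 -0.51 -0.44 3.85 0 1" --pt "0 0 -0.51 -0.44 3.85 0 1" --pt "0 0 0 0 0 0 1" --pt "0 0 0 0 0 0 1" --pt "0 0 0 0 0 0 1" --pt "0 0 0 0 0 0 1"

```text
clock: 6.67
tool_pos: [0.4795, 0.174, 0.3847]
tcp_rot: [180.0, 0.0, 2.3]
ft_force: [0.1, 0.4, -1.2]
opening: 0.254
gripper_force: 30.0
```

```bash
cat >> h.py <<'E'
D0=np.array([519.5,177.0]);_a=np.radians(2.3);RD=np.array([[np.cos(_a),np.sin(_a)],[-np.sin(_a),np.cos(_a)]])
def deckpts(t):
    p,d,ci=load(t);P=cloud(d,ci)*1000;P[...,:2]=(P[...,:2]-D0)@RD.T;return p,P
def state():
    s=robot.read_state();t=s["tool_pos"]*1000;print("clock",round(s["clock"],2),"tcp",t.round(1),"deck",(RD@(t[:2]-D0)).round(1),"rot",s["tcp_rot"].round(2),"F",s["ft_force"].round(1),"open mm",round(s["opening"]*92,1))
E
python3 - <<'E'
from h import *
snap("wrist","w4");state();p,P=deckpts("w4");x,y,z=np.moveaxis(P,-1,0)
m=mask(p,3,17)&(abs(x+40)<25)&(abs(y)<45)
for lo in range(110,260,10):
    k=m&(z>lo)&(z<lo+10)
    if k.sum()>20:print(lo,k.sum(),np.percentile(x[k],[5,50,95]).round(1),np.percentile(y[k],[3,97]).round(1),z[k].max().round(1))
E
```

```text
clock 6.72 tcp [479.5 173.8 384.6] deck [-40.1  -1.6] rot [1.7999e+02 1.0000e-02 2.2200e+00] F [-0.3 -0.5 -0.3] open mm 23.7
120 26 [-36.3 -36.1 -36. ] [-26.9  15.8] 130.0
130 329 [-36.3 -36.  -35.6] [-28.7  24.9] 140.0
140 353 [-36.4 -36.  -35.7] [-29.1  24.8] 150.0
150 424 [-36.5 -36.1 -35.7] [-29.3  24.8] 160.0
160 487 [-36.5 -36.1 -35.7] [-29.3  24.8] 170.0
170 533 [-36.6 -36.1 -35.8] [-29.3  24.6] 180.0
180 521 [-38.5 -36.4 -35.8] [-30.6  26. ] 190.0
190 336 [-38.6 -38.2 -33.3] [-16.9   9.6] 200.0
200 351 [-38.8 -38.3 -37.8] [-13.    9.2] 210.0
210 331 [-38.9 -38.3 -37.7] [-13.2   9.4] 220.0
220 1150 [-44.9 -39.5 -38. ] [-13.2   9.2] 230.0
230 23 [-44.4 -41.4 -38.4] [-12.6   8.1] 231.0
```

View pics/w4.png

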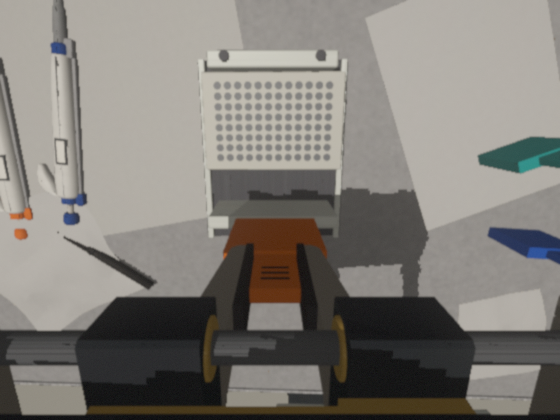

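The narrow-tab spacer hangs upright in the gripper. Its front face is at deck x = -36.1, its back is about 1.4 mm from the bar plane, and its foot is at z ≈ 126. Next I add clearance and lower it.

>>> drive_tool --pt "0 0 0 0.1 0.15 0 1" --pt "0 0 0 0 0 -3 1" --pt "0 0 0 0 0 -3 1" --pt "0 0 0 0 0 -2.5 1" --pt "0 0 0 0 0 -1.5 1" --pt "0 0 0 0 0 -0.6 1" --pt "0 0 0 0 0 -0.3 1" --pt "0 0 0 0 0 -0.2 1" --pt "0 0 0 0 0 -0.1 1" --pt "0 0 0 0 0 0 1" --pt "0 0 0 0 0 0 1" --pt "0 0 0 0 0 0 1"

```text
clock: 7.72
tool_pos: [0.4805, 0.1766, 0.2735]
tcp_rot: [-180.0, -0.1, 2.3]
ft_force: [0.9, 1.0, -0.9]
opening: 0.263
gripper_force: 30.0
```

>>> drive_tool --pt "0 0 0 0 0 -0.1 1" --pt "0 0 0 -0.1 0 0 1" --pt "0 0 0 -0.1 0 0 1" --pt "0 0 0 -0.05 0 0 1" --pt "0 0 0 0 0 0 1" --pt "0 0 0 0 0 0 1" --pt "0 0 0 0 0 0 1"

```text
clock: 8.3
tool_pos: [0.4777, 0.1766, 0.2718]
tcp_rot: [-180.0, -0.0, 2.3]
ft_force: [0.1, -0.5, -0.0]
opening: 0.256
gripper_force: 30.0
```

>>> drive_tool --pt "0 0 0 -0.05 0 0 1" --pt "0 0 0 0 0 0 1" --pt "0 0 0 -0.05 0 0 1" --pt "0 0 0 0 0 0 1" --pt "0 0 0 0 0 0 1"

```text
clock: 8.72
tool_pos: [0.4772, 0.1765, 0.272]
tcp_rot: [-180.0, -0.1, 2.3]
ft_force: [5.8, 0.5, -3.5]
opening: 0.254
gripper_force: 30.0
```

Run:
```python
from h import *
snap("wrist","w5");state();p,P=deckpts("w5");x,y,z=np.moveaxis(P,-1,0)
m=mask(p,3,17)&(abs(x+40)<25)&(abs(y)<45)
for lo in range(10,130,10):
    k=m&(z>lo)&(z<lo+10)
    if k.sum()>20:print(lo,k.sum(),np.percentile(x[k],[5,50,95]).round(1),np.percentile(y[k],[3,97]).round(1),z[k].max().round(1))
```

```text
clock 8.77 tcp [477.2 176.5 272. ] deck [-42.3   1.2] rot [-1.80e+02 -1.30e-01  2.33e+00] F [ 5.   0.1 -3.5] open mm 23.6
10 103 [-37.5 -37.2 -36.9] [-26.2  27. ] 20.0
20 340 [-37.6 -37.3 -37. ] [-26.4  27.6] 30.0
30 400 [-37.7 -37.4 -37. ] [-26.7  28. ] 40.0
40 436 [-37.8 -37.5 -37.2] [-26.4  28.1] 49.9
50 505 [-37.9 -37.6 -37.2] [-26.5  27.8] 60.0
60 509 [-38.1 -37.6 -37.3] [-26.5  28.1] 70.0
70 526 [-40.2 -38.2 -37.4] [-27.6  29.2] 80.0
80 364 [-40.4 -39.8 -32.9] [-11.1  12.4] 90.0
90 353 [-40.4 -39.9 -39.4] [-10.5  12.2] 100.0
100 381 [-40.6 -40.1 -39.5] [-10.5  12. ] 110.0
110 1056 [-46.7 -42.  -39.8] [-10.5  12. ] 118.0
```

The spacer is against the bar: its face is at -37.4 and the push reads 5 N. I set it down and release.

>>> drive_tool --pt "0 0 0 0 0 -0.05 1" --pt "0 0 0 0 0 -0.05 1" --pt "0 0 0 0 0 -0.05 1" --pt "0 0 0 0 0 0 1" --pt "0 0 0 0 0 0 1"

```text
clock: 9.18
tool_pos: [0.4772, 0.1765, 0.2709]
tcp_rot: [-180.0, -0.1, 2.3]
ft_force: [5.4, -0.5, 4.0]
opening: 0.259
gripper_force: 30.0
```

>>> drive_tool --pt "0 0 0 0 0 -0.03 1" --pt "0 0 0 0 0 0 0.6" --pt "0 0 0 0 0 0 0.5" --pt "0 0 0 0 0 0 0.4" --pt "0 0 0 0 0 0 0.3" --pt "0 0 0 0 0 0 0.3" --pt "0 0 0 0 0 0 0.3" --pt "0 0 0 0 0 0 0.3" --pt "0 0 0 0 0 1 0.3" --pt "0 0 0 0 0 3 0.3" --pt "0 0 0 0 0 4 0.3" --pt "0 0 0 0 0 3 0.3" --pt "0 0 0 0 0 0 0.3" --pt "0 0 0 0 0 0 0.3"

```text
clock: 10.35
tool_pos: [0.4773, 0.1766, 0.3829]
tcp_rot: [-180.0, -0.3, 2.3]
ft_force: [-0.3, 0.4, -0.9]
opening: 0.698
gripper_force: 0.0
```

Run:
```python
from h import *
snap("wrist","w6");state();p,P=deckpts("w6");x,y,z=np.moveaxis(P,-1,0)
m=mask(p,3,17)&(abs(x+40)<25)&(abs(y)<45)
for lo in range(10,130,10):
    k=m&(z>lo)&(z<lo+10)
    if k.sum()>20:print(lo,k.sum(),np.percentile(x[k],[5,50,95]).round(1),np.percentile(y[k],[3,97]).round(1),z[k].max().round(1))
k=(z>54)&(z<58)&(x>-30)&(x<85)&(abs(y)<40);print("block",np.percentile(x[k],[1,99]))
```

```text
clock 10.4 tcp [476.7 176.6 380.7] deck [-42.8   1.3] rot [-1.7999e+02 -8.0000e-02  2.3400e+00] F [ 0.2 -0.6 -0.6] open mm 64.4
20 85 [-37.4 -37.2 -36.9] [-24.4  26.7] 30.0
30 124 [-37.4 -37.2 -36.9] [-26.   27.7] 39.9
40 127 [-37.5 -37.2 -36.9] [-26.3  26.7] 50.0
50 119 [-37.5 -37.3 -37. ] [-26.3  26.6] 58.3
60 183 [-37.5 -37.3 -37.1] [-26.3  27.2] 69.8
70 603 [-47.7 -40.6 -37.3] [-27.3  28.7] 79.9
80 81 [-39.6 -39.3 -39. ] [-10.3  12. ] 90.0
90 76 [-39.7 -39.3 -38.9] [-10.3  12.2] 99.9
100 70 [-39.7 -39.3 -39. ] [-10.1  11.9] 109.7
110 308 [-46.3 -42.4 -39.3] [-9.6 11. ] 116.7
block [-8.02925693 77.57025995]
```

>>> drive_tool --pt "0 0 0.46 0.81 -3.46 0 0" --pt "0 0 0.46 0.81 -3.46 0 0" --pt "0 0 0.46 0.81 -3.46 0 0" --pt "0 0 0.46 0.81 -3.46 0 0" --pt "0 0 0.46 0.81 -3.46 0 0" --pt "0 0 0.46 0.81 -3.46 0 0" --pt "0 0 0.46 0.81 -3.46 0 0" --pt "0 0 0.46 0.81 -3.46 0 0" --pt "0 0 0.46 0.81 -3.46 0 0" --pt "0 0 0.46 0.81 -3.46 0 0" --pt "0 0 0.46 0.81 -3.46 0 0" --pt "0 0 0 0 0 -3 0" --pt "0 0 0 0 0 -2 0" --pt "0 0 0 0 0 0 0" --pt "0 0 0 0 0 0 0" --pt "0 0 0 0 0 0 0"

```text
clock: 11.73
tool_pos: [0.5659, -0.2038, 0.3302]
tcp_rot: [-180.0, 0.0, 7.4]
ft_force: [-0.4, 0.1, 0.1]
opening: 0.997
gripper_force: 0.0
```

>>> drive_tool --pt "0 0 0 0.05 -0.08 -2 0" --pt "0 0 0 0 0 -2 0" --pt "0 0 0 0 0 -1.5 0" --pt "0 0 0 0 0 -1 0" --pt "0 0 0 0 0 0 1" --pt "0 0 0 0 0 0 1" --pt "0 0 0 0 0 0 1" --pt "0 0 0 0 0 0 1" --pt "0 0 0 0 0 0 1" --pt "0 0 0 0 0 0 1" --pt "0 0 0 0 0 0 1" --pt "0 0 0 0 0 0 1" --pt "0 0 0 0 0 0 1" --pt "0 0 0 0 0 0 1" --pt "0 0 0 0 0 0 1" --pt "0 0 0 0 0 0 1"

```text
clock: 13.07
tool_pos: [0.5663, -0.2049, 0.2651]
tcp_rot: [180.0, -0.0, 7.4]
ft_force: [0.7, -0.1, 2.0]
opening: 0.45
gripper_force: 30.0
```

>>> drive_tool --pt "0 0 0 0 0 2 1" --pt "0 0 0 0 0 4 1" --pt "0 0 0 0 0 4 1" --pt "0 0 0 0 0 2 1" --pt "0 0 -0.46 -0.68 3.47 0 1" --pt "0 0 -0.46 -0.68 3.47 0 1" --pt "0 0 -0.46 -0.68 3.47 0 1" --pt "0 0 -0.46 -0.68 3.47 0 1" --pt "0 0 -0.46 -0.68 3.47 0 1" --pt "0 0 -0.46 -0.68 3.47 0 1" --pt "0 0 -0.46 -0.68 3.47 0 1" --pt "0 0 -0.46 -0.68 3.47 0 1" --pt "0 0 -0.46 -0.68 3.47 0 1" --pt "0 0 -0.46 -0.68 3.47 0 1" --pt "0 0 -0.46 -0.68 3.47 0 1" --pt "0 0 0 0 0 0 1" --pt "0 0 0 0 0 0 1" --pt "0 0 0 0 0 0 1"

```text
clock: 14.57
tool_pos: [0.4915, 0.1765, 0.3847]
tcp_rot: [180.0, 0.0, 2.4]
ft_force: [0.2, -0.7, -0.2]
opening: 0.455
gripper_force: 30.0
```

```bash
cat >> h.py <<'E'
def prof(t,lo0,hi0):
    snap("wrist",t);state();p,P=deckpts(t);x,y,z=np.moveaxis(P,-1,0)
    m=mask(p,3,17)&(abs(x+35)<30)&(abs(y)<45)
    for lo in range(lo0,hi0,10):
        k=m&(z>lo)&(z<lo+10)
        if k.sum()>20:print(lo,k.sum(),np.percentile(x[k],[5,50,95]).round(1),np.percentile(y[k],[3,97]).round(1),z[k].max().round(1))
E
python3 -c "
from h import *
prof('w7',20,250)"
```

```text
clock 14.62 tcp [491.7 176.  384.7] deck [-27.8   0.1] rot [1.7997e+02 1.0000e-02 2.2900e+00] F [ 0.5 -0.4  0.1] open mm 42.0
20 122 [-37.4 -37.1 -36.8] [-25.5  27.9] 29.9
30 147 [-37.4 -37.1 -36.8] [-26.6  26.6] 39.8
40 129 [-37.4 -37.1 -36.8] [-25.9  27.6] 49.9
50 165 [-37.4 -37.1 -36.9] [-26.6  27. ] 59.6
60 180 [-37.5 -37.1 -36.8] [-25.9  27.9] 69.8
70 61 [-37.4 -37.2 -36.7] [-25.7  26.6] 73.4
120 117 [-22.2 -21.8 -21.5] [-23.2  22.6] 130.0
130 326 [-22.2 -21.9 -21.5] [-26.9  26.6] 139.9
140 363 [-22.4 -22.  -21.7] [-27.   26.8] 150.0
150 423 [-22.4 -22.1 -21.8] [-27.   27.3] 160.0
160 494 [-22.6 -22.2 -21.8] [-26.9  26.6] 170.0
170 544 [-22.6 -22.3 -21.9] [-27.   26.5] 180.0
180 769 [-24.6 -22.6 -22.1] [-21.8  21.8] 190.0
190 555 [-25.  -24.5 -24. ] [-20.1  19.6] 200.0
200 564 [-25.  -24.6 -24.1] [-19.5  19.6] 210.0
210 520 [-25.2 -24.7 -24.2] [-19.8  19.7] 220.0
220 2013 [-31.4 -26.1 -24.5] [-19.6  19.5] 230.0
230 30 [-30.5 -27.8 -25.3] [-19.3  17.8] 230.6
```

B hangs upright. Its back is at -34.1, 3 mm clear of A, and it is centred. I lower it beside A.

>>> drive_tool --pt "0 0 0 0 0.05 -3 1" --pt "0 0 0 0 0 -3 1" --pt "0 0 0 0 0 -2.5 1" --pt "0 0 0 0 0 -1.5 1" --pt "0 0 0 0 0 -0.6 1" --pt "0 0 0 0 0 -0.3 1" --pt "0 0 0 0 0 -0.2 1" --pt "0 0 0 0 0 -0.1 1" --pt "0 0 0 0 0 0 1" --pt "0 0 0 0 0 0 1" --pt "0 0 0 -0.1 0 0 1" --pt "0 0 0 -0.1 0 0 1" --pt "0 0 0 -0.05 0 0 1" --pt "0 0 0 -0.05 0 0 1" --pt "0 0 0 0 0 0 1" --pt "0 0 0 0 0 0 1"

```text
clock: 15.95
tool_pos: [0.4884, 0.1774, 0.2729]
tcp_rot: [-180.0, -0.0, 2.3]
ft_force: [0.2, 0.3, -0.4]
opening: 0.453
gripper_force: 30.0
```

>>> drive_tool --pt "0 0 0 -0.05 0 0 1" --pt "0 0 0 -0.05 0 0 1" --pt "0 0 0 0 0 -0.1 1" --pt "0 0 0 0 0 0 1" --pt "0 0 0 0 0 0 1"

```text
clock: 16.37
tool_pos: [0.4878, 0.1773, 0.2721]
tcp_rot: [-180.0, -0.1, 2.3]
ft_force: [2.1, -0.3, -0.9]
opening: 0.454
gripper_force: 30.0
```

>>> drive_tool --pt "0 0 0 -0.04 0 0 1" --pt "0 0 0 0 0 -0.05 1" --pt "0 0 0 0 0 -0.05 1" --pt "0 0 0 0 0 -0.03 1" --pt "0 0 0 0 0 0 1" --pt "0 0 0 0 0 0 1"

```text
clock: 16.87
tool_pos: [0.4876, 0.1773, 0.2712]
tcp_rot: [-180.0, -0.1, 2.3]
ft_force: [4.5, 0.6, 1.9]
opening: 0.457
gripper_force: 30.0
```

```bash
python3 -c "
from h import *
prof('w8',10,130)"
```

```text
clock 16.92 tcp [487.6 177.4 271.2] deck [-31.9   1.6] rot [-1.7999e+02 -1.2000e-01  2.3300e+00] F [ 5.4 -0.4  2.2] open mm 41.7
10 138 [-25.3 -24.9 -24.7] [-25.1  27.2] 19.9
20 334 [-25.4 -25.1 -24.7] [-25.6  28.3] 30.0
30 399 [-25.5 -25.2 -24.9] [-25.8  28.2] 40.0
40 442 [-25.7 -25.3 -24.9] [-26.2  28.8] 49.9
50 503 [-25.8 -25.5 -25.1] [-26.   28.6] 60.0
60 590 [-26.  -25.6 -25.2] [-26.   28.2] 70.0
70 770 [-28.1 -26.7 -25.5] [-19.3  21.5] 80.0
80 588 [-28.4 -27.9 -27.4] [-18.9  20.9] 90.0
90 563 [-28.5 -28.  -27.5] [-18.5  20.9] 100.0
100 748 [-40.3 -28.3 -27.8] [-18.4  20.7] 110.0
110 2742 [-45.7 -33.2 -28.1] [-17.9  20. ] 117.0
```

B is seated flat against A, with its face at -25.2. I release it and go for the wedge.

>>> drive_tool --pt "0 0 0 0 0 -0.02 1" --pt "0 0 0 0 0 0 0.5" --pt "0 0 0 0 0 0 0.4" --pt "0 0 0 0 0 0 0.3" --pt "0 0 0 0 0 0 0.3" --pt "0 0 0 0 0 0 0.2" --pt "0 0 0 0 0 0 0.2" --pt "0 0 0 0 0 0 0.2" --pt "0 0 0 0 0 1 0.2" --pt "0 0 0 0 0 3 0.2" --pt "0 0 0 0 0 4 0.2" --pt "0 0 0 0 0 3 0.2" --pt "0 0 0 0 0 0 0.2" --pt "0 0 0 0 0 0 0.2"

```text
clock: 18.08
tool_pos: [0.4877, 0.1774, 0.3835]
tcp_rot: [-180.0, -0.3, 2.3]
ft_force: [-0.3, 0.2, -1.5]
opening: 0.8
gripper_force: 0.0
```

```bash
python3 -c "
from h import *
prof('w9',10,130)
p,P=deckpts('w9');x,y,z=np.moveaxis(P,-1,0)
k=(z>54)&(z<57)&(x>-20)&(x<74)&(abs(y)<40);print('block',np.percentile(x[k],[0,1,99]))
for u in (240,270,300):
  v=[v for v in range(60,260) if -15<x[v,u]<-5]; print([(q,x[q,u].round(1),z[q,u].round(1)) for q in v])
"
```

```text
clock 18.13 tcp [487.1 177.4 381.2] deck [-32.4   1.7] rot [-1.7999e+02 -8.0000e-02  2.3400e+00] F [ 0.2 -0.   0.1] open mm 74.0
20 68 [-24.9 -24.7 -24.4] [-25.4  27.9] 30.0
30 111 [-24.9 -24.7 -24.4] [-25.5  27.3] 40.0
40 140 [-24.9 -24.7 -24.4] [-25.3  27.6] 49.9
50 133 [-24.9 -24.7 -24.4] [-26.   27.6] 59.8
60 139 [-25.  -24.8 -24.5] [-24.9  27.8] 69.9
70 582 [-45.4 -27.3 -24.7] [-27.9  29.4] 79.9
80 139 [-27.  -26.8 -26.5] [-18.   20.9] 89.6
90 95 [-27.1 -26.8 -26.4] [-18.3  21.3] 98.9
100 153 [-39.2 -27.4 -26.7] [-18.3  21.2] 110.0
110 911 [-45.3 -32.6 -26.9] [-17.2  20.1] 117.0
block [-9.12390086 -8.10156918 73.71165825]
[(175, np.float64(-5.1), np.float64(54.8)), (176, np.float64(-6.2), np.float64(54.1)), (177, np.float64(-7.1), np.float64(54.2)), (178, np.float64(-7.8), np.float64(55.8)), (179, np.float64(-8.9), np.float64(55.1))]
[(175, np.float64(-5.0), np.float64(55.7)), (176, np.float64(-6.1), np.float64(54.9)), (177, np.float64(-7.1), np.float64(54.7)), (178, np.float64(-8.0), np.float64(54.8)), (179, np.float64(-8.8), np.float64(55.5))]
[(176, np.float64(-6.4), np.float64(53.1)), (177, np.float64(-7.2), np.float64(54.2)), (178, np.float64(-8.1), np.float64(54.6)), (179, np.float64(-8.9), np.float64(55.3))]
```

View pics/w9.png

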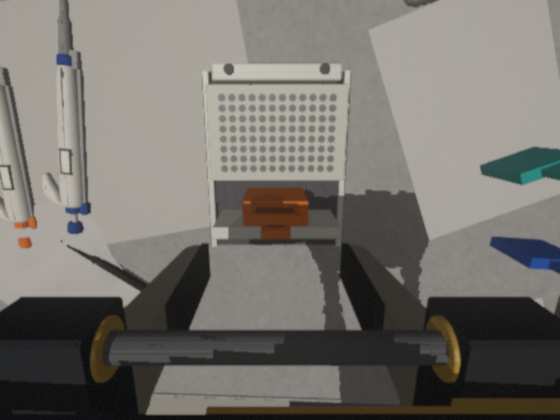

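The picture shows both spacers standing upright against the bar, B's tab at (275,207) and A's behind it at (275,228). Now the wedge.

>>> drive_tool --pt "0 0 0.46 1.13 -3.42 0 0" --pt "0 0 0.46 1.13 -3.42 0 0" --pt "0 0 0.46 1.13 -3.42 0 0" --pt "0 0 0.46 1.13 -3.42 0 0" --pt "0 0 0.46 1.13 -3.42 0 0" --pt "0 0 0.46 1.13 -3.42 0 0" --pt "0 0 0.46 1.13 -3.42 0 0" --pt "0 0 0.46 1.13 -3.42 0 0" --pt "0 0 0.46 1.13 -3.42 0 0" --pt "0 0 0.46 1.13 -3.42 0 0" --pt "0 0 0.46 1.13 -3.42 0 0" --pt "0 0 0 0 0 -3 0" --pt "0 0 0 0 0 -2 0" --pt "0 0 0 0 0 0 0" --pt "0 0 0 0 0 0 0" --pt "0 0 0 0 0 0 0"

```text
clock: 19.47
tool_pos: [0.6114, -0.1985, 0.3307]
tcp_rot: [-180.0, 0.0, 7.4]
ft_force: [0.0, -0.5, -0.3]
opening: 1.001
gripper_force: 0.0
```

>>> drive_tool --pt "0 0 0 0 0 -2 0" --pt "0 0 0 0 0 -2 0" --pt "0 0 0 0 0 -1.5 0" --pt "0 0 0 0 0 -1 0" --pt "0 0 0 0 0 0 1" --pt "0 0 0 0 0 0 1" --pt "0 0 0 0 0 0 1" --pt "0 0 0 0 0 0 1" --pt "0 0 0 0 0 0 1" --pt "0 0 0 0 0 0 1" --pt "0 0 0 0 0 0 1" --pt "0 0 0 0 0 0 1" --pt "0 0 0 0 0 0 1" --pt "0 0 0 0 0 0 1" --pt "0 0 0 0 0 0 1" --pt "0 0 0 0 0 0 1"

```text
clock: 20.8
tool_pos: [0.6115, -0.1989, 0.2657]
tcp_rot: [180.0, -0.0, 7.4]
ft_force: [-0.2, -0.4, 2.0]
opening: 0.473
gripper_force: 30.0
```

>>> drive_tool --pt "0 0 0 0 0 2 1" --pt "0 0 0 0 0 4 1" --pt "0 0 0 0 0 4 1" --pt "0 0 0 0 0 3 1" --pt "0 0 -0.46 -0.92 3.42 0 1" --pt "0 0 -0.46 -0.92 3.42 0 1" --pt "0 0 -0.46 -0.92 3.42 0 1" --pt "0 0 -0.46 -0.92 3.42 0 1" --pt "0 0 -0.46 -0.92 3.42 0 1" --pt "0 0 -0.46 -0.92 3.42 0 1" --pt "0 0 -0.46 -0.92 3.42 0 1" --pt "0 0 -0.46 -0.92 3.42 0 1" --pt "0 0 -0.46 -0.92 3.42 0 1" --pt "0 0 -0.46 -0.92 3.42 0 1" --pt "0 0 -0.46 -0.92 3.42 0 1" --pt "0 0 0 0 0 0 1" --pt "0 0 0 0 0 0 1" --pt "0 0 0 0 0 0 1"

```text
clock: 22.3
tool_pos: [0.5102, 0.177, 0.3951]
tcp_rot: [180.0, 0.0, 2.4]
ft_force: [-0.5, 0.4, -0.4]
opening: 0.477
gripper_force: 30.0
```

```bash
cat >> h.py <<'E'
def wedge(t):
    snap("wrist",t);state();p,P=deckpts(t);x,y,z=np.moveaxis(P,-1,0);h=cv2.cvtColor(p,cv2.COLOR_RGB2HSV)
    m=(abs(h[...,0].astype(int)-67)<15)&(h[...,1]>100)&(abs(x)<40)&(abs(y)<40)
    zt=np.percentile(z[m],95);print("top z",zt.round(1))
    k=m&(z>zt-3)
    print("top x",np.percentile(x[k],[1,50,99]).round(1),"y",np.percentile(y[k],[1,99]).round(1))
    for dz in range(10,110,10):
        k=m&(z<zt-dz+5)&(z>zt-dz-5)
        if k.sum()>20:print(-dz,k.sum(),np.percentile(x[k],[5,50,95]).round(1),np.percentile(y[k],[3,97]).round(1))
E
python3 -c "
from h import *
wedge('w10')"
```

```text
clock 22.35 tcp [510.4 176.5 395.1] deck [-9.1 -0.2] rot [1.7997e+02 2.0000e-02 2.2900e+00] F [ 0.3 -0.2 -1. ] open mm 44.3
top z 240.9
top x [-19.7  -6.4   5.6] y [-21.9  21. ]
-10 728 [5.  5.4 5.8] [-20.4  19.5]
-20 555 [4.9 5.4 5.8] [-20.7  19.7]
-30 496 [4.9 5.3 5.6] [-19.7  18.9]
-40 430 [4.8 5.2 5.5] [-19.7  18.8]
-50 370 [4.8 5.1 5.4] [-19.8  18.5]
-60 100 [4.6 5.  5.3] [-21.2  19.4]
```

View pics/w10.png

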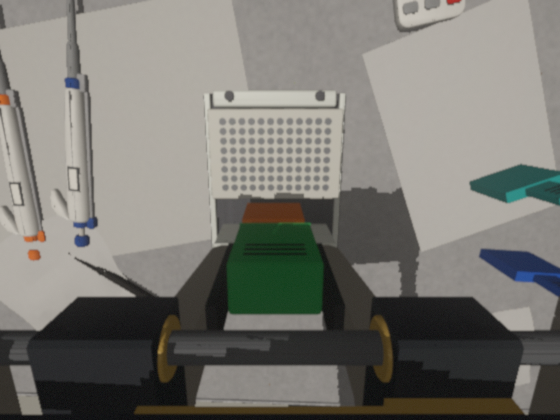

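The wedge is held upright with its straight face toward the spacers, at deck x ≈ -21.7, 3.3 mm off B. Its foot is at z ≈ 135. I lower it into the slot.

>>> drive_tool --pt "0 0 0 -0.12 0.1 0 1" --pt "0 0 0 0 0 -3 1" --pt "0 0 0 0 0 -2.5 1" --pt "0 0 0 0 0 -1.5 1" --pt "0 0 0 0 0 -1 1" --pt "0 0 0 0 0 -0.5 1" --pt "0 0 0 0 0 0 1" --pt "0 0 0 0 0 0 1" --pt "0 0 0 -0.1 0 0 1" --pt "0 0 0 0 0 0 1" --pt "0 0 0 0 0 0 1"

```text
clock: 23.27
tool_pos: [0.5083, 0.1784, 0.3114]
tcp_rot: [-180.0, -0.1, 2.3]
ft_force: [-0.1, -0.3, -0.6]
opening: 0.48
gripper_force: 30.0
```

>>> drive_tool --pt "0 0 0 -0.05 0 0 1" --pt "0 0 0 0 0 0 1" --pt "0 0 0 -0.05 0 0 1" --pt "0 0 0 0 0 0 1" --pt "0 0 0 0 0 0 1"

```text
clock: 23.68
tool_pos: [0.507, 0.1784, 0.3105]
tcp_rot: [-180.0, -0.0, 2.3]
ft_force: [-0.3, 0.1, -0.6]
opening: 0.477
gripper_force: 30.0
```

>>> drive_tool --pt "0 0 0 -0.05 0 0 1" --pt "0 0 0 0 0 -0.3 1" --pt "0 0 0 0 0 -0.3 1" --pt "0 0 0 0 0 -0.3 1" --pt "0 0 0 0 0 0 1" --pt "0 0 0 0 0 0 1"

```text
clock: 24.18
tool_pos: [0.5066, 0.1783, 0.3011]
tcp_rot: [180.0, -0.0, 2.3]
ft_force: [1.9, 0.2, -1.5]
opening: 0.478
gripper_force: 30.0
```

>>> drive_tool --pt "0 0 0 0 0 -0.2 1" --pt "0 0 0 0 0 -0.2 1" --pt "0 0 0 0 0 -0.2 1" --pt "0 0 0 0 0 -0.1 1" --pt "0 0 0 0 0 -0.1 1" --pt "0 0 0 0 0 0 1" --pt "0 0 0 0 0 0 1"

```text
clock: 24.77
tool_pos: [0.5065, 0.1783, 0.2933]
tcp_rot: [-180.0, -0.0, 2.3]
ft_force: [2.3, 0.6, -2.1]
opening: 0.479
gripper_force: 30.0
```

>>> drive_tool --pt "0 0 0 0 0 -0.1 1" --pt "0 0 0 0 0 -0.1 1" --pt "0 0 0 0 0 0 1" --pt "0 0 0 0 0 0 1"

```text
clock: 25.1
tool_pos: [0.5066, 0.1783, 0.2916]
tcp_rot: [-180.0, -0.0, 2.3]
ft_force: [2.5, 0.4, 1.5]
opening: 0.479
gripper_force: 30.0
```

>>> drive_tool --pt "0 0 0 0 0 -0.1 1" --pt "0 0 0 0 0 0 1" --pt "0 0 0 0 0 0 1"

```text
clock: 25.35
tool_pos: [0.5066, 0.1783, 0.2906]
tcp_rot: [-180.0, -0.0, 2.3]
ft_force: [0.9, 0.7, 2.1]
opening: 0.478
gripper_force: 30.0
```

>>> drive_tool --pt "0 0 0 0 0 -0.1 1" --pt "0 0 0 0 0 0 1" --pt "0 0 0 0 0 0 1"

```text
clock: 25.6
tool_pos: [0.5065, 0.1783, 0.2894]
tcp_rot: [-180.0, -0.0, 2.3]
ft_force: [1.6, -0.3, 3.3]
opening: 0.477
gripper_force: 30.0
```

>>> drive_tool --pt "0 0 0 0 0 -0.1 1" --pt "0 0 0 0 0 0 1" --pt "0 0 0 0 0 0 1"

```text
clock: 25.85
tool_pos: [0.5066, 0.1784, 0.289]
tcp_rot: [180.0, -0.0, 2.3]
ft_force: [0.3, -0.5, 6.9]
opening: 0.479
gripper_force: 30.0
```

>>> drive_tool --pt "0 0 0 0 0 -0.1 1" --pt "0 0 0 0 0 0 1" --pt "0 0 0 0 0 0 1"

```text
clock: 26.1
tool_pos: [0.5067, 0.1784, 0.2888]
tcp_rot: [180.0, -0.0, 2.3]
ft_force: [-2.7, -0.9, 11.9]
opening: 0.481
gripper_force: 30.0
```

>>> drive_tool --pt "0 0 0 0 0 -0.05 1" --pt "0 0 0 0 0 0 1" --pt "0 0 0 0 0 0 1"

```text
clock: 26.35
tool_pos: [0.5067, 0.1784, 0.2888]
tcp_rot: [180.0, -0.0, 2.4]
ft_force: [-3.2, 0.5, 15.3]
opening: 0.478
gripper_force: 30.0
```

It is tight: 15 N down with no further travel. I verify by camera.

```bash
python3 -c "
from h import *
wedge('w11')
p,P=deckpts('w11');x,y,z=np.moveaxis(P,-1,0)
for u in (235,260,285,310):
  print(u,[(v,x[v,u].round(1),z[v,u].round(1)) for v in range(0,200) if 72<x[v,u]<82 and 40<z[v,u]<75])
m=mask(p,3,17)&(abs(x+35)<30)&(abs(y)<45);print('spacer z max',np.percentile(z[m],[50,99]) if m.any() else None)
g=p
"
```

```text
clock 26.4 tcp [506.7 178.4 288.8] deck [-12.7   1.9] rot [ 1.7999e+02 -2.0000e-02  2.3500e+00] F [-4.2 -1.1 13.9] open mm 43.7
top z 134.5
top x [-23.5  -9.8   2.2] y [-20.1  22.8]
-10 698 [1.6 2.1 2.5] [-18.8  21.3]
-20 505 [1.5 2.  2.4] [-19.1  21.3]
-30 509 [1.5 1.9 2.3] [-18.3  20.8]
-40 430 [1.4 1.8 2.1] [-18.1  20.6]
-50 372 [1.3 1.7 2.1] [-18.   20.5]
-60 74 [1.3 1.6 1.9] [-19.3  18.6]
235 [(85, np.float64(82.0), np.float64(67.3)), (86, np.float64(81.4), np.float64(68.2)), (87, np.float64(80.9), np.float64(67.7)), (88, np.float64(80.5), np.float64(66.4)), (89, np.float64(79.8), np.float64(67.8)), (90, np.float64(79.4), np.float64(66.5)), (91, np.float64(78.8), np.float64(66.7)), (92, np.float64(78.3), np.float64(66.2)), (93, np.float64(77.8), np.float64(66.1)), (94, np.float64(77.5), np.float64(61.2)), (95, np.float64(77.5), np.float64(53.5)), (96, np.float64(76.8), np.float64(55.3)), (97, np.float64(76.2), np.float64(55.1)), (98, np.float64(75.7), np.float64(53.5)), (99, np.float64(75.1), np.float64(54.8)), (100, np.float64(74.5), np.float64(54.3)), (101, np.float64(73.9), n
[... 1953 characters left out ...]
9.9), np.float64(66.2)), (90, np.float64(79.4), np.float64(66.1)), (91, np.float64(78.8), np.float64(67.0)), (92, np.float64(78.3), np.float64(66.4)), (93, np.float64(77.8), np.float64(65.7)), (94, np.float64(77.6), np.float64(60.0)), (95, np.float64(77.4), np.float64(54.0)), (96, np.float64(76.8), np.float64(54.6)), (97, np.float64(76.3), np.float64(53.5)), (98, np.float64(75.6), np.float64(55.5)), (99, np.float64(75.1), np.float64(53.8)), (100, np.float64(74.5), np.float64(54.7)), (101, np.float64(73.9), np.float64(54.3)), (102, np.float64(73.4), np.float64(53.4)), (103, np.float64(72.7), np.float64(54.5)), (104, np.float64(72.1), np.float64(54.8))]
spacer z max [114.7115288  116.18357718]
```

View pics/w11.png

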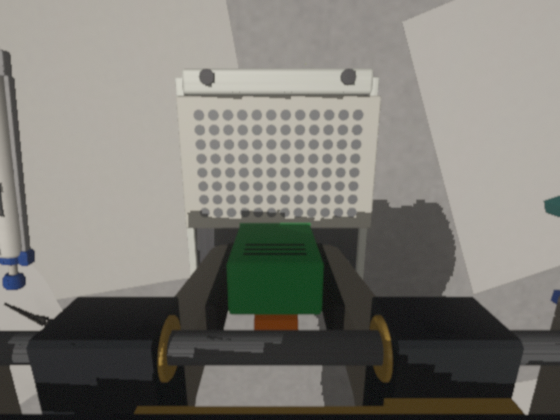

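The block at row 96 meets the stop at row 94 with no gap left. The wedge (275,265) is down to the depth expected when tight, the spacers are seated, and the push holds at about 14 N. Handing in.

```bash
python3 -c "
from workcell import robot
print(robot.hand_in())"
```

```text
the job is handed in; nothing more can be done
None
```

The block is packed home against the far stop: both spacers stand at the bar, since the gap measured about 41 mm, and the gripper still holds the wedge tight at about 14 N; handed in at about 26 s, result not reported.

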